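# Shift the hat-finishing machine into third

### The job

The hat-finishing machine on the counter is to run in third gear. Standing at its front (the side with the switch box, towards the robot), push its gear lever with the fingers through the H-shaped gate: bring it along the left-hand leg to the middle, push it straight across to the right-hand leg, then push it forward, away from you, until it is fully home in the third slot. Only push the lever, with moderate force: do not grip it. Leave the hat on the machine and the loose things beside it alone, and finish clear of the lever.

Things in the scene. Friction and masses are not known exactly. Their poses are not given: they have to be found in the camera images.
- machine: Fixed grey hat-finishing machine. Origin on the counter straight below the gate's centre; x axis points forward (from its front, with the switch box, to its back), y left, z up. Gearbox 220 x 200 mm, 90 mm high, round the origin. Bed plate: x -135 to 135, y -385 to 115 mm. Low motor behind: up to x 220, y -245 to -35 mm, 145 mm high. Only the lever is higher than the gate plate.
- gate (a point): Centre of the top of the steel gate plate (124 x 124 mm), 106 mm above the counter, axes as the machine's. H-shaped slot: legs along x at y = +20 mm (left) and -20 mm (right), joined at x = 0 by a cross channel along y; all 18 mm wide. Ends: first = left forward, second = left rear, third = right forward, fourth = right rear, marked with one to four pips.
- knob (a point): Centre of the 40 mm brass ball knob on the 12 mm steel rod of the gear lever, 200 mm from the ball pivot, which lies on the machine's z axis 12 mm above the counter. With a = gear_across, s = gear_shift, the knob is in the machine frame at x = 200 sin s, y = -200 cos s sin a, z = 12 + 200 cos s cos a (mm). It moves under about 3 to 4 N and stays where it is left.
- gear_across (a joint): Sideways lean of the lever, rad: positive to the right (machine -y), 0 upright, about -0.22 in the left leg and +0.22 in the right leg (stops at +-0.235). The gate lets it pass from leg to leg only while gear_shift is within about +-0.03 of 0. It starts in the left leg.
- gear_shift (a joint): Fore-and-aft lean of the lever, rad: positive forward (machine +x), 0 in the cross channel, stops at +0.30 (slots one and three fully home) and -0.30 (slots two and four). It starts anywhere along the left leg, from -0.28 to +0.28.
- hat_on_block: Red felt fez (170 mm across, tapering to 140 mm) on its brass block on the machine's spindle, fixed, axis 265 mm to the right of the gate's centre (machine y = -265 mm), its top 280 mm above the counter. Not to be touched. Origin at the underside of the block, 114 mm above the counter.
- spare_fez: Loose finished fez standing on the counter to the left of the machine, 168 mm across the foot, 125 mm high; origin at the centre of its underside. To be left alone.
- spray_bottle: Loose water spray bottle, 72 mm across, 200 mm high, standing to the left of the gearbox towards the back; origin at the centre of its underside. To be left alone.
- hat_brush: Loose wooden hat brush, 150 x 48 x 40 mm, lying bristles down to the left of the gearbox towards the front; origin at the centre of its underside. To be left alone.

How it is judged (in metres and radians):
On the way, in this order (a step that is already met when the one before it is completed fails the run):
1. the lever has been pushed across into the right-hand leg (value of joint gear_across above 0.17 rad).
2. the lever is forward in the third slot (value of joint gear_across above 0.15 rad and value of joint gear_shift above 0.25 rad), for 0.2 s.
At the end, for the whole second after the job is handed in: The lever stands at rest in the right-hand leg (gear_across above 0.15 rad) and home in the third slot (gear_shift above 0.25 of 0.30 rad), the robot clear of it; spare fez, spray bottle and brush within 20 mm of where they stood, and the hat on the machine untouched (all of step 2 and velocity of joint gear_shift between -0.05 and 0.05 rad/s).
It fails at once if the lever is gripped or forced (over 35 N from the fingers) (contact force between the fingers and gear_shift above 35 N).
It fails at once if the hat on the machine is touched (contact force between any of the arm, the fingers and hat_on_block above 1 N).
It fails at once if the spare fez is moved or lifted (distance of spare_fez from where it was at the start of the episode above 0.02 m).
It fails at once if the spray bottle is moved, tipped or lifted (distance of spray_bottle from where it was at the start of the episode above 0.02 m or angle between spray_bottle's own z axis and vertical above 0.5 rad).
It fails at once if the hat brush is moved or lifted (distance of hat_brush from where it was at the start of the episode above 0.02 m).
It also fails if it takes over 58 s, if anything falls off the work surface, if the arm or the gripper's body presses on something with over 40 N, if the wrist force passes 120 N, or if a joint passes its speed limit or range.

### The arm

A 6-joint arm with a two-finger parallel gripper is mounted at the origin on the work surface. World frame = base frame: x ahead of the robot, y to its left, z up, the work surface at z = 0. Lengths are in mm, angles in rad, forces in N, time in s.
With the tool pointing down it reaches from about 350 to 775 mm from the base axis. Payload 7.3 kg.
Tool frame: the origin (TCP) lies midway between the tips of the shut fingers; the grasp point (between the pads) lies 19 mm behind it; z points along the fingers, y is the line along which they close (so a half turn about z gives the same grasp; the last joint's range is limited). The gripper opens to 92 mm and grips with 3 to 60 N. Pads are 19 mm wide; open, the fingers measure 130 mm over their backs; the gripper's body (75 mm by 190 mm) begins 47 mm behind the grasp point.
Start: joints at [0.966, 0.342, 1.524, -0, 1.275, -0.146], TCP at [232.497, 470.733, 226.741] pointing down, gripper open.
Joint ranges: [-2.53, 2.53], [-0.77, 2.02], [0.04, 2.7], [-1, 4.14], [0.28, 2.66], [-3.11, 3.11]. Speed limits (rad/s): [2.57, 2.57, 3.14, 3.14, 3.14, 3.14].

### API

Orientations are given as [roll, pitch, yaw] about the fixed x, y, z axes, in that order (R = Rz(yaw) Ry(pitch) Rx(roll)).
In Python, from plant import bot gives the robot as it stands. The module is installed in compiled form; this text tells all that it offers.
- The arm moves only by the shell command python3 -m crank 'ROWS' [OPENING]. ROWS is JSON, a list of rows, each a list of 6 numbers: the shift along the tool's x, y, z in m, then the turn, a rotation vector about the tool's x, y, z in rad. In form: [[dx, dy, dz, wx, wy, wz], ...]. A call has 1 to 5 rows; each row shifts and turns the commanded pose from where the row before left it, along the tool's axes as they then stand; what a row does not reach is not made up. A row lasts 1/8 s, in which the tool goes at most 62.5 mm and 10.7 degrees, less where a joint would pass 70% of its speed; a pose out of reach is approached as far as the arm can. A call is refused whole if a number of a shift passes 0.0625 or a number of a turn 0.188, either way. A call with a gripper value outside its range is refused whole. OPENING is the opening in per cent of the stroke, from 0 (shut) to 100 (fully open), set as the call begins (- or left out, the last holds). The fingers move at their own pace and stop on an object; the grip force is fixed at half the most. Time passes only in rows, so rows that do not move let the fingers close. It gives the time, the measured TCP pose, the force, the opening and the grip force at its end, in the units of the state.
- bot.get_obs(): the state, without advancing time (a new reading comes with each control period).
- bot.capture(name): name is "side" or "top"; returns a dict with "color" (400x640x3 uint8, blue, green, red), "fov_y" (degrees; the focal length in pixels is half the picture's height over the tangent of half this angle, whatever the lens; pixels are square), "cx", "cy" (the principal point, pixels), "k1" (the pictures are not rectified: a ray, as slopes to the right and down, at radius r is drawn at 1 + k1 r^2 times it, then the intrinsics apply), "extrinsics" (4x4, takes a point from world to camera coordinates). Camera axes: x right, y up, looking along -z (the intrinsics and any distortion apply to the point x, -y, -z); pixel columns grow to the right and rows downward; lengths in mm; the calibration is good to about 2 mm. A picture is of the moment at which its call begins. There is no depth.
- bot.close_job(): hands the job in; it is judged then, once.
The state is a dict: "time": time; "joint_positions": joint angles; "dq": joint speeds; "tau": joint torques, N m; "tool_pos": TCP position; "tcp_rot": TCP orientation; "contact_force": force on the tool from outside, world axes, zero at the start; "moment": the same for the moment, N m; "grip_width": finger opening in mm; "finger_force": force on a finger pad.
Only numpy, scipy, OpenCV 4.12 (cv2) and the standard library are available. Lean on these libraries where they do the work, as an engineer would, in place of code of your own. Each camera call takes 0.05 s, during which the arm holds its last target. There are 200 camera calls.

## Working session

There is one attempt and no reset: what is moved stays moved. The work goes in short steps, Python scripts to look and compute and a shell command to move; the robot and the scene stay as the last step left them, time stands still between calls to the robot, and variables do not carry over. Pictures are saved under pics/ and viewed, at most 10 in all, crops included, and the job is handed in when it is done.

```bash
mkdir -p pics; cat > h.py <<'E'
import numpy as np,cv2
from plant import bot
def cap(n):
    c=bot.capture(n); c['f']=200/np.tan(np.radians(c['fov_y'])/2); c['E']=np.array(c['extrinsics']); return c
def K(c): return np.array([[c['f'],0,c['cx']],[0,c['f'],c['cy']],[0,0,1.]]),np.array([c['k1'],0,0,0.])
def ray(c,u,v):
    k,d=K(c); p=cv2.undistortPoints(np.array([[[u,v]]],float),k,d)[0,0]
    R=c['E'][:3,:3];t=c['E'][:3,3]; w=R.T@np.array([p[0],-p[1],-1]); return -R.T@t,w/np.linalg.norm(w)
def onz(c,u,v,z):
    o,w=ray(c,u,v); return o+w*(z-o[2])/w[2]
def tri(c1,p1,c2,p2):
    o,w=ray(c1,*p1);q,x=ray(c2,*p2)
    s=np.linalg.lstsq(np.c_[w,-x],q-o,rcond=None)[0]; a=o+w*s[0];b=q+x*s[1]; return (a+b)/2,np.linalg.norm(a-b)
def proj(c,P):
    k,d=K(c); P=np.atleast_2d(P)@c['E'][:3,:3].T+c['E'][:3,3]; P=P*[1,-1,-1]
    return cv2.projectPoints(P.reshape(-1,1,3),np.zeros(3),np.zeros(3),k,d)[0][:,0]
E
python3 - <<'E'
from h import *
for n in('side','top'):
    c=cap(n);cv2.imwrite(f'pics/{n}0.png',c['color']);o,w=ray(c,320,200);print(n,o.round(),w.round(2),c['f'],c['k1'])
s=bot.get_obs();print(s['time'],s['tcp_rot'],s['tool_pos'],s['grip_width'])
E
```

```text
side [ 206. -553.  759.] [ 0.4   0.68 -0.61] 398.87302004846754 -0.0835857152664393
top [ 482.  138. 1280.] [ 0.07 -0.02 -1.  ] 433.19085055882033 -0.04043594493309175
0.1 [-3.14025732e+00 -1.87152198e-04  2.68283999e+00] [232.2874202  470.43004628 226.12431127] 91.64910075910737
```

View pics/side0.png

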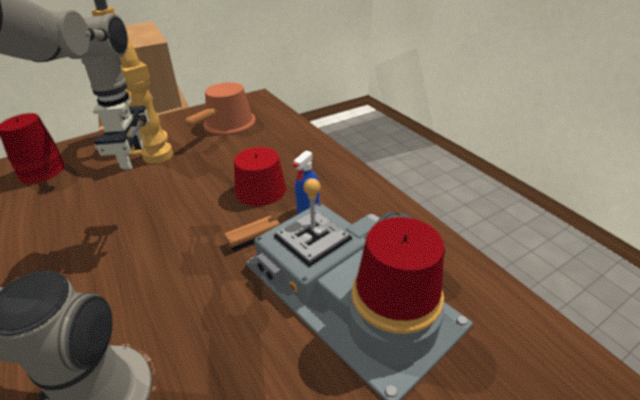

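View pics/top0.png

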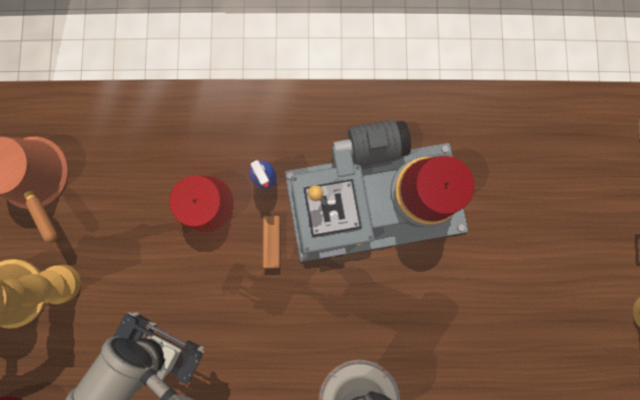

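The side view shows the brass knob at about (312,186) and the gate plate at about (313,233). The top view shows the knob at about (316,193), the gate at about (333,208) and the hat to the right. The lever stands in the left leg, forward, and the brush, bottle and spare fez are to the left. Next I measure.

```bash
python3 - <<'E'
from h import *
T=cap('top');S=cap('side')
def knob(c,u,v,r=16):
    h=cv2.cvtColor(c['color'],cv2.COLOR_BGR2HSV); m=cv2.inRange(h,(12,110,110),(28,255,255))
    z=np.zeros_like(m); z[v-r:v+r,u-r:u+r]=m[v-r:v+r,u-r:u+r]
    n,l,s,ce=cv2.connectedComponentsWithStats(z); i=1+s[1:,4].argmax(); return ce[i],s[i]
a,sa=knob(T,316,193);b,sb=knob(S,312,186);print(a,sa,b,sb);print('knob',tri(T,a,S,b))
big=cv2.resize(T['color'][135:270,270:480],None,fx=3.8,fy=3.8,interpolation=cv2.INTER_CUBIC);cv2.imwrite('pics/tcrop.png',big)
big=cv2.resize(S['color'][140:290,230:400],None,fx=4,fy=4,interpolation=cv2.INTER_CUBIC);cv2.imwrite('pics/scrop.png',big)
E
```

```text
[314.95808383 192.50898204] [308 186  15  14 167] [314.60942761 188.43097643] [304 179  24  23 297]
knob (array([585.0269931 , 128.00210304, 195.50531619]), np.float64(7.404308292879513))
```

View pics/tcrop.png

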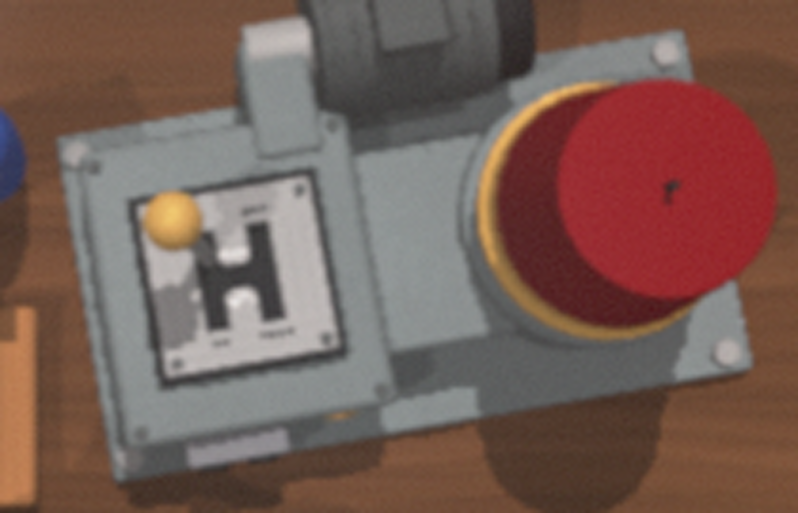

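View pics/scrop.png

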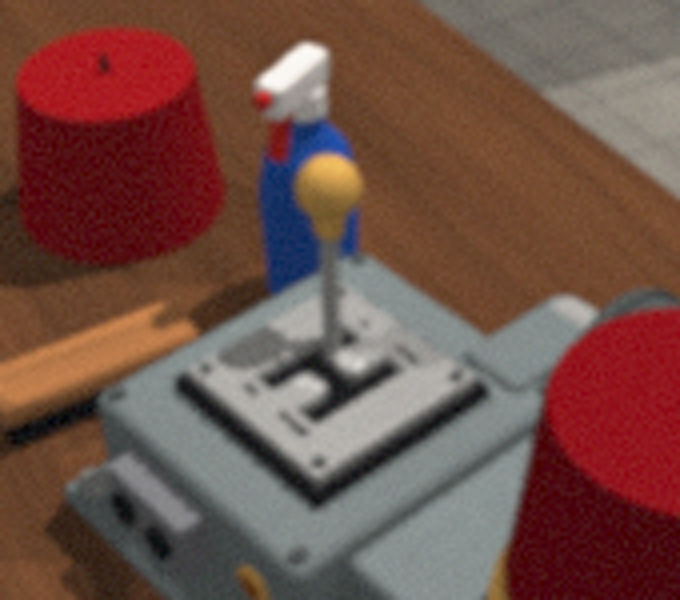

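The top crop shows the knob at (173,220), which is (315.5,192.9) in the full picture. The plate corners in the crop are about (130,200), (313,170), (345,353) and (163,385). The side crop shows the ball at (329,186), full (312.3,186.5), and the visible plate corners near (185,377), (487,388), (318,497). Lever leans forward in the left leg.

```bash
cat > g.py <<'E'
from h import *
def M(P,g,yaw): # world->machine
    c,s=np.cos(yaw),np.sin(yaw); d=np.asarray(P,float)[:2]-g; return np.array([c*d[0]+s*d[1],-s*d[0]+c*d[1]])
E
python3 - <<'E'
from g import *
T=cap('top');S=cap('side')
f=lambda p:(270+p[0]/3.8-.37,135+p[1]/3.8-.37)
fs=lambda p:(230+p[0]/4-.37,140+p[1]/4-.37)
Q=np.array([onz(T,*f(p),106)[:2] for p in [(130,200),(313,170),(345,353),(163,385)]]) #FL FR RR RL
print(Q.round(1),[np.linalg.norm(Q[i]-Q[i-1]).round(1) for i in range(4)])
g=Q.mean(0); x=(Q[0]+Q[1]-Q[2]-Q[3]); yaw=np.arctan2(x[1],x[0]); y=Q[0]+Q[3]-Q[1]-Q[2]; yaw2=np.arctan2(-y[0],y[1]);print('g',g,yaw,yaw2)
Qs=np.array([onz(S,*fs(p),106)[:2] for p in [(185,377),(487,388),(318,492)]]);print('side RL,FR,RR',Qs.round(1),'g',Qs[:2].mean(0))
# light plate centroid by mask
k,e=tri(T,f((173,220)),S,fs((329,186)));print('knob',k,e)
yw=(yaw+yaw2)/2
m=M(k,g,yw);s=np.arcsin(m[0]/200);a=np.arcsin(-m[1]/200/np.cos(s));print(m,s,a,12+200*np.cos(s)*np.cos(a))
# bed bolts
for p in[(666,53),(727,352),(76,153),(122,460)]: print(M(onz(T,*f(p),15),g,yw))
# loose things
for n,p,z in(('brush',(271,242),40),('bottle',(262,175),200),('fez',(195,201),125)):
    print(n,onz(T,*p,z).round(),M(onz(T,*p,z),g,yw).round())
E
```

```text
[[604.2 159.2]
 [626.1  27.9]
 [495.1   6. ]
 [472.3 135.4]] [np.float64(134.1), np.float64(133.2), np.float64(132.8), np.float64(131.4)]
g [549.40641983  82.12880793] 0.17216380775376433 0.1697953137763102
side RL,FR,RR [[474.2 124. ]
 [622.9  17.2]
 [494.8  -2.1]] g [548.55923055  70.58607294]
knob [581.58969539 128.84880269 203.65924422] 1.5400179478591376
[39.6632974  40.56283984] 0.1996399928726946 -0.20842998306059543 203.78498080864483
[ 120.09585305 -365.65487026]
[-116.51595967 -366.31531635]
[119.87148382 101.82668682]
[-118.57271034  105.95066511]
brush [454. 253.  40.] [-65. 185.]
bottle [625. 263. 200.] [105. 165.]
fez [565. 451. 125.] [ 78. 361.]
```

```bash
python3 -m crank '[[0,0,-0.015,0,0,-0.1575],[0,0,-0.02,0,0,-0.1575],[0,0,-0.02,0,0,-0.1575],[0,0,-0.015,0,0,-0.1575],[0,0,0,0,0,0]]' 0
cat >> g.py <<'E'
g0=np.array([549.4,82.1]);yw=0.171
def tool():
    s=bot.get_obs();return s['time'],M(s['tool_pos'],g0,yw).round(1),s['tool_pos'].round(1),s['tcp_rot'].round(3),s['contact_force'].round(1),s['grip_width'] 
E
python3 -c "
from g import *
print(tool())"
```

```text
time: 0.92
tool_pos: [232.7, 471.1, 297.7]
tcp_rot: [3.14, 0.002, -2.972]
contact_force: [0.7, 1.1, -0.5]
grip_width: 46.2
finger_force: 0.0
(0.925, array([-245.8,  437.2]), array([232.7, 471.1, 297.7]), array([ 3.140e+00,  2.000e-03, -2.972e+00]), array([ 0.7,  1.1, -0.5]), 46.22376573413777)
```

```bash
python3 -m crank '[[-0.02,-0.024,0,0,0,0],[-0.038,-0.045,0,0,0,0],[-0.038,-0.045,0,0,0,0],[-0.038,-0.045,0,0,0,0],[-0.038,-0.045,0,0,0,0]]' 0 >/dev/null
python3 -m crank '[[-0.038,-0.045,0,0,0,0],[-0.038,-0.045,0,0,0,0],[-0.038,-0.045,0,0,0,0],[-0.038,-0.045,0,0,0,0],[-0.01,-0.013,0,0,0,0]]' >/dev/null
python3 -m crank '[[0,0,0,0,0,0],[0,0,0,0,0,0],[0,0,0,0,0,0]]' 
python3 -c "
from g import *
print(tool())"
```

```text
time: 2.55
tool_pos: [628.3, 137.9, 297.3]
tcp_rot: [3.141, 0.001, -2.969]
contact_force: [-0.2, 0.3, -0.1]
grip_width: 0.6
finger_force: 0.0
(2.55, array([87.3, 41.5]), array([628.3, 137.9, 297.3]), array([ 3.141e+00,  1.000e-03, -2.969e+00]), array([-0.2,  0.3, -0.1]), 0.5509167742906412)
```

```bash
python3 -m crank '[[0,0,0.035,0,0,0],[0,0,0.035,0,0,0],[0,0,0.035,0,0,0],[0,0,0,0,0,0]]' 
python3 -m crank '[[0.01,0,0,0,0,0],[0.01,0,0,0,0,0],[0.01,0,0,0,0,0],[0.01,0,0,0,0,0],[0.008,0,0,0,0,0]]' 
python3 - <<'E'
from g import *
T=cap('top');S=cap('side')
print(tool())
a=T['color'][140:260,270:400];b=S['color'][140:260,250:380]
cv2.imwrite('pics/p1.png',cv2.resize(np.hstack([a,b]),None,fx=3,fy=3,interpolation=cv2.INTER_CUBIC))
E
```

```text
time: 3.05
tool_pos: [627.2, 137.2, 189.5]
tcp_rot: [3.141, -0.006, -2.969]
contact_force: [0.2, 0.6, 0.6]
grip_width: 0.4
finger_force: 0.0
time: 3.68
tool_pos: [581.7, 128.2, 192.5]
tcp_rot: [-3.142, 0.002, -2.97]
contact_force: [3.5, 1.7, 2.5]
grip_width: 0.1
finger_force: 1.9
(3.775, array([39.1, 40. ]), array([581.1, 128.2, 192. ]), array([ 3.142, -0.   , -2.97 ]), array([3.2, 1.3, 2.4]), 0.29241291426987026)
```

View pics/p1.png

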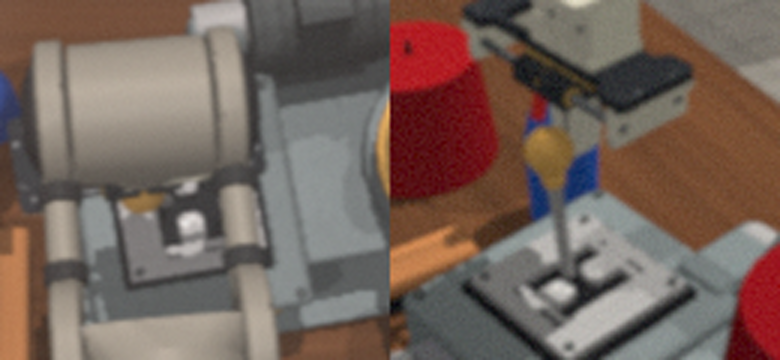

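The top view is mostly blocked by the wrist. In the side half, the ball is at about (548,155), full picture (302.4,191.4), and the fingers touch it from the forward side. I'll measure the shift from the ball in the side view.

```bash
cat >> g.py <<'E'
def kside(S,near=(305,190),r=60):
    h=cv2.cvtColor(S['color'],cv2.COLOR_BGR2HSV); m=cv2.inRange(h,(12,110,90),(28,255,255))
    m=cv2.morphologyEx(m,cv2.MORPH_OPEN,cv2.getStructuringElement(2,(9,9)))
    u,v=near; z=np.zeros_like(m); z[v-r:v+r,u-r:u+r]=m[v-r:v+r,u-r:u+r]
    n,l,s,ce=cv2.connectedComponentsWithStats(z); i=1+s[1:,4].argmax()
    out=[ce[i].round(1),s[i]]
    p=np.array([s[i][0]+s[i][2]/2-.5,s[i][1]+s[i][2]/2-.5])
    z=205.
    for _ in range(9):
        k=M(onz(S,*p,z),g0,yw); z=12+np.sqrt(4e4-(k**2).sum())
    sh=np.arcsin(k[0]/200); return p,s[i],k.round(1),'z',z.round(1),'s',sh.round(3),'a',np.arcsin(-k[1]/200/np.cos(sh)).round(3)
E
python3 - <<'E'
from g import *
S=cap('side');print(kside(S))
p=(302.4,191.4);print(M(onz(S,*p,207.5),g0,yw))
print(M(onz(S,312.1,186.2,203.7),g0,yw))
E
```

```text
(array([260., 231.]), array([245, 216,  31,  24, 427], dtype=int32), array([-123.2,   27.5]), 'z', np.float64(167.1), 's', np.float64(-0.664), 'a', np.float64(-0.176))
[ 7.0356774  34.90229293]
[40.52550052 39.59557077]
```

```bash
sed -i 's/r=60/r=22/' g.py; python3 -c "
from g import *
print(kside(cap('side')))"
python3 -m crank '[[0.004,0,0,0,0,0],[0.004,0,0,0,0,0],[0,0,0,0,0,0],[0,0,0,0,0,0]]' |grep -E 'pos|contact'
python3 - <<'E'
from g import *
S=cap('side')
print(tool(),kside(S))
E
```

```text
(array([302., 191.]), array([294, 183,  17,  17, 202], dtype=int32), array([ 6.3, 35.4]), 'z', np.float64(208.7), 's', np.float64(0.032), 'a', np.float64(-0.178))
tool_pos: [573.9, 126.9, 191.6]
contact_force: [3.0, 1.3, 1.1]
(4.425, array([31.8, 40. ]), array([574. , 126.9, 191.6]), array([ 3.142, -0.   , -2.97 ]), array([3.2, 0.7, 2.2]), 0.5421720195985825) (array([299.5, 192.5]), array([291, 184,  18,  17, 227], dtype=int32), array([-1.9, 34.5]), 'z', np.float64(209.0), 's', np.float64(-0.009), 'a', np.float64(-0.173))
```

```bash
python3 -m crank '[[-0.012,0,0,0,0,0],[0,0.028,0,0,0,0],[0,0.028,0,0,0,0],[0.022,0,0,0,0,0],[0.022,0,0,0,0,0]]' >/dev/null
python3 -m crank '[[0,0,0,0,0,0],[0,0,0,0,0,0]]' |grep -E 'pos|contact'
python3 - <<'E'
from g import *
S=cap('side');T=cap('top')
print(tool(),kside(S))
a=T['color'][140:260,270:400];b=S['color'][140:260,250:380]
cv2.imwrite('pics/p2.png',cv2.resize(np.hstack([a,b]),None,fx=3,fy=3,interpolation=cv2.INTER_CUBIC))
E
```

```text
tool_pos: [533.8, 176.7, 191.7]
contact_force: [0.9, -0.6, 0.4]
(5.4, array([ 0.7, 95.8]), array([533.8, 176.6, 191.5]), array([ 3.142,  0.   , -2.971]), array([ 0.7,  0.3, -0.8]), 0.7213979887018133) (array([299.5, 191.5]), array([291, 183,  18,  17, 223], dtype=int32), array([ 1.2, 38.4]), 'z', np.float64(208.3), 's', np.float64(0.006), 'a', np.float64(-0.193))
```

View pics/p2.png

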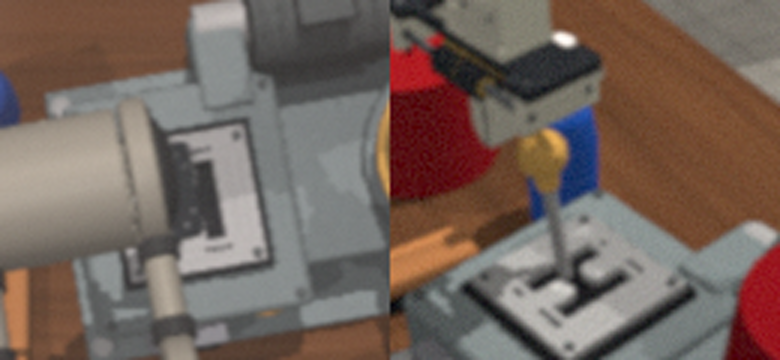

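The rod stands at the mouth of the cross channel, at about (568,265) in the crop, and the ball is free at (543,152) with the fingers to its left. Next I push right.

```bash
python3 -m crank '[[0,-0.009,0,0,0,0],[0,-0.008,0,0,0,0],[0,-0.008,0,0,0,0],[0,-0.008,0,0,0,0],[0,-0.008,0,0,0,0]]' |grep -E 'pos|contact'
python3 - <<'E'
from g import *
S=cap('side');print(tool(),kside(S))
E
```

```text
tool_pos: [540.2, 136.0, 192.1]
contact_force: [-0.6, 4.3, 4.0]
(6.075, array([ 0.1, 53.6]), array([540.4, 135. , 192. ]), array([-3.141e+00,  1.000e-03, -2.971e+00]), array([-0.9,  3.3,  3.8]), 0.5548044160068226) (array([306.5, 198.5]), array([302, 194,  10,   9,  66], dtype=int32), array([-6.9,  2.7]), 'z', np.float64(211.9), 's', np.float64(-0.034), 'a', np.float64(-0.013))
```

```bash
python3 -m crank '[[0,-0.008,0,0,0,0],[0,-0.008,0,0,0,0],[0,-0.008,0,0,0,0],[0,-0.008,0,0,0,0]]' |grep -E 'pos|contact'
python3 -m crank '[[0,-0.008,0,0,0,0],[0,-0.007,0,0,0,0],[0,-0.004,0,0,0,0],[0,0,0,0,0,0]]' |grep -E 'pos|contact'
python3 - <<'E'
from g import *
S=cap('side');print(tool())
cv2.imwrite('pics/p3.png',cv2.resize(S['color'][140:290,250:400],None,fx=4,fy=4,interpolation=cv2.INTER_CUBIC))
E
```

```text
tool_pos: [545.5, 104.0, 191.6]
contact_force: [-1.5, 2.4, 2.7]
tool_pos: [548.6, 85.6, 191.4]
contact_force: [0.4, 1.4, 0.1]
(7.125, array([-0.2,  3.8]), array([548.5,  85.8, 191.5]), array([-3.142e+00, -1.000e-03, -2.971e+00]), array([-0.4,  2.4, -0.6]), 0.20523114223422398)
```

View pics/p3.png

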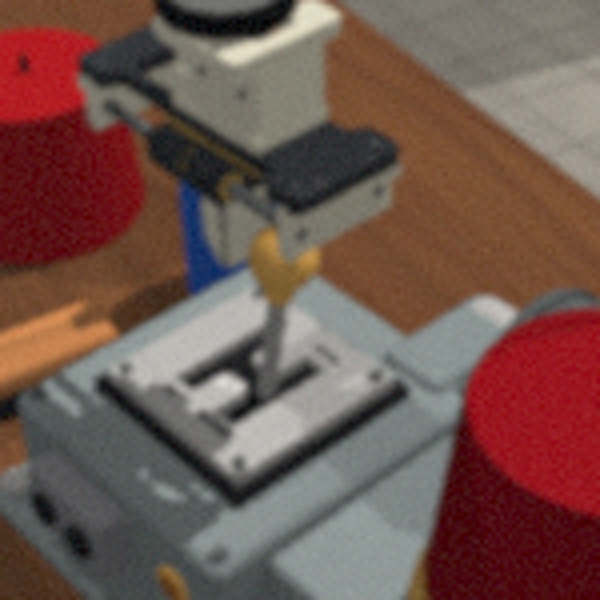

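The rod is now at the right leg's junction, at about (270,385), and the gripper body hides the top of the ball. I'll push a few mm further until the right wall resists.

```bash
python3 -m crank '[[0,-0.003,0,0,0,0],[0,-0.003,0,0,0,0],[0,0,0,0,0,0]]' |grep -E 'pos|contact'
python3 -m crank '[[0,-0.0015,0,0,0,0],[0,0,0,0,0,0]]' |grep -E 'pos|contact'
python3 -c "
from g import *
print(tool())"
```

```text
tool_pos: [549.6, 79.9, 191.5]
contact_force: [-0.1, 2.6, -0.7]
tool_pos: [549.9, 78.5, 191.6]
contact_force: [-0.5, 3.1, -2.9]
(7.75, array([-0.1, -3.6]), array([549.9,  78.5, 191.6]), array([ 3.142, -0.   , -2.97 ]), array([-0.5,  3.1, -2.9]), 0.3580069357849236)
```

```bash
python3 -m crank '[[0,0.02,0,0,0,0],[0.024,0.01,0,0,0,0],[0.024,0,0,0,0,0],[0,-0.035,0,0,0,0],[0,-0.033,0,0,0,0]]' |grep -E 'pos|contact'
python3 -m crank '[[0,0,0,0,0,0],[0,0,0,0,0,0]]' |grep -E 'pos|contact'
python3 - <<'E'
from g import *
S=cap('side');T=cap('top');print(tool())
a=T['color'][140:260,270:400];b=S['color'][140:260,250:380]
cv2.imwrite('pics/p4.png',cv2.resize(np.hstack([a,b]),None,fx=3,fy=3,interpolation=cv2.INTER_CUBIC))
E
```

```text
tool_pos: [509.3, 33.2, 192.4]
contact_force: [1.0, 0.4, 0.3]
tool_pos: [509.1, 33.7, 191.9]
contact_force: [-0.7, -1.3, -0.3]
(8.725, array([-48. , -40.5]), array([509. ,  34. , 191.8]), array([ 3.141,  0.   , -2.969]), array([0. , 0.1, 0.2]), 0.6189926262780096)
```

View pics/p4.png

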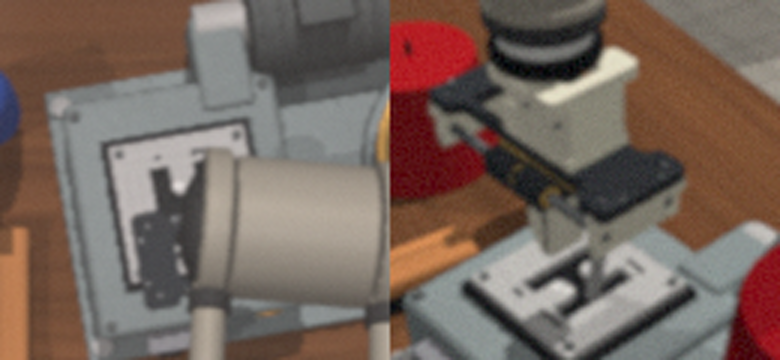

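The rod is in the right leg, at about (597,285) in the side half, with the fingers behind it and clear. The arm is well above and left of the hat. Next I push forward.

```bash
python3 -m crank '[[-0.01,0,0,0,0,0],[-0.009,0,0,0,0,0],[-0.008,0,0,0,0,0],[-0.008,0,0,0,0,0],[-0.008,0,0,0,0,0]]' |grep -E 'pos|contact'
python3 -m crank '[[-0.008,0,0,0,0,0],[-0.008,0,0,0,0,0],[-0.006,0,0,0,0,0],[0,0,0,0,0,0]]' |grep -E 'pos|contact'
python3 -c "
from g import *
print(tool())"
```

```text
tool_pos: [551.8, 40.4, 191.6]
contact_force: [-3.1, -1.1, 1.6]
tool_pos: [573.9, 44.2, 191.6]
contact_force: [-1.9, 0.2, -1.2]
(9.85, array([ 17.7, -41.5]), array([573.9,  44.2, 191.6]), array([ 3.141e+00,  1.000e-03, -2.970e+00]), array([-1.9,  0.2, -1.2]), 0.1944933429760216)
```

```bash
python3 -m crank '[[-0.003,0,0,0,0,0],[-0.003,0,0,0,0,0],[-0.002,0,0,0,0,0],[0,0,0,0,0,0],[0,0,0,0,0,0]]' |grep -E 'pos|contact'
for i in 1; do python3 -m crank '[[-0.0015,0,0,0,0,0],[0,0,0,0,0,0]]' |grep -E 'pos|contact'; done
python3 -c "
from g import *
print(tool())"
```

```text
tool_pos: [581.3, 45.4, 191.9]
contact_force: [-1.6, 0.6, -2.5]
tool_pos: [582.6, 45.7, 191.7]
contact_force: [-2.7, -0.3, -2.4]
(10.725, array([ 26.5, -41.5]), array([582.6,  45.7, 191.7]), array([ 3.142,  0.   , -2.97 ]), array([-2.7, -0.3, -2.4]), 0.6931450143812352)
```

```bash
python3 -m crank '[[-0.0015,0,0,0,0,0],[0,0,0,0,0,0],[0,0,0,0,0,0]]' |grep -E 'pos|contact'
python3 -m crank '[[0.03,0,0,0,0,0],[0.045,0,-0.02,0,0,0],[0.045,0.03,-0.04,0,0,0],[0.045,0.03,-0.03,0,0,0],[0.045,0.04,0,0,0,0]]' |grep -E 'pos|contact'
python3 -m crank '[[0,0.06,0,0,0,0],[0,0.06,0,0,0,0],[0,0.06,0,0,0,0],[0,0,0,0,0,0],[0,0,0,0,0,0]]' |grep -E 'pos|contact'
python3 - <<'E'
from g import *
S=cap('side');T=cap('top');print(tool(),kside(S,(335,195),25))
a=T['color'][140:260,270:400];b=S['color'][140:260,250:380]
cv2.imwrite('pics/p5.png',cv2.resize(np.hstack([a,b]),None,fx=3,fy=3,interpolation=cv2.INTER_CUBIC))
E
```

```text
tool_pos: [584.1, 45.9, 191.7]
contact_force: [-2.3, -0.6, -3.0]
tool_pos: [364.6, 107.6, 282.0]
contact_force: [-0.3, 1.0, -0.3]
tool_pos: [333.3, 284.7, 279.4]
contact_force: [-0.2, -0.8, -0.4]
(12.45, array([-178.4,  235.4]), array([333.6, 283.7, 279.3]), array([ 3.141e+00,  1.000e-03, -2.972e+00]), array([-0.1, -0.7, -0.9]), 0.5242792956176877) (array([339., 198.]), array([329, 188,  21,  23, 368], dtype=int32), array([ 59.3, -34.4]), 'z', np.float64(199.9), 's', np.float64(0.301), 'a', np.float64(0.181))
```

View pics/p5.png

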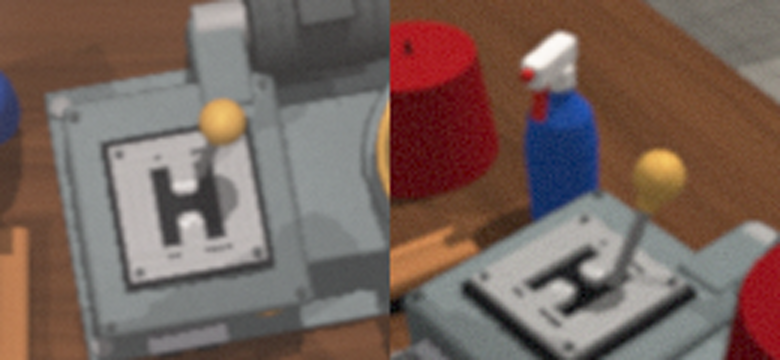

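The lever now stands in the right leg, forward: the ball is at (223,120) in the top half, full (344,179.7), and (659,178) in the side half, full (339.4,199). The robot is clear of it. I'll triangulate before handing in.

```bash
python3 - <<'E'
from g import *
S=cap('side');T=cap('top');k,e=tri(T,(344,179.7),S,(339.3,199));m=M(k,g0,yw);s=np.arcsin(m[0]/200)
print(k,e,m,'s',s,'a',np.arcsin(-m[1]/200/np.cos(s)))
if s>.265: print(bot.close_job())
E
```

```text
[613.74280809  56.71107814 197.9707748 ] 0.3985863725768791 [ 59.08399592 -35.96770402] s 0.2998950888498765 a 0.1893699553711077
the job is handed in; nothing more can be done
None
```

The lever is in third gear and the job is handed in, with no verdict returned: final triangulation gave gear_shift about 0.30 rad and gear_across about 0.19 rad, the fingers only pushed (last readings before each stop a few N), and the arm finished clear with no sign that it touched the hat or the loose things.

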